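# Show the bench camera which sample goes to the mixer

### The arm

A 7-joint arm with a two-finger parallel gripper is mounted at the origin on the work surface. World frame = base frame: x ahead of the robot, y to its left, z up, the work surface at z = 0. Lengths are in m, angles in rad, forces in N, time in s.
With the tool pointing down it reaches from about 0.425 to 0.875 m from the base axis. Payload 4.7 kg.
Tool frame: the origin (TCP) lies midway between the tips of the shut fingers; the grasp point (between the pads) lies 19 mm behind it; z points along the fingers, y is the line along which they close (so a half turn about z gives the same grasp; the last joint's range is limited). The gripper opens to 87 mm and grips with 3 to 60 N. Pads are 19 mm wide; open, the fingers measure 117 mm over their backs; the gripper's body (75 mm by 190 mm) begins 51 mm behind the grasp point.
Start: joints at [-1.2, 0.321, -0.07, 1.45, 0.023, 1.371, -0.057], TCP at [0.227, 0.609, 0.223] pointing down, gripper open.
Joint ranges: [-2.86, 2.86], [-0.3, 2.09], [-1.38, 1.24], [0.06, 2.45], [-1.56, 4.7], [0.09, 2.05], [-2.69, 2.69]. Speed limits (rad/s): [2.57, 2.57, 3.14, 3.14, 3.14, 3.14, 3.14].

### API

Orientations are given as a rotation vector (axis times angle).
In Python, from station import ctrl, grab_frame, spot_in gives the robot as it stands.
- The arm moves only by the tool carry_out, never from a script. Its argument "moves" is a list of rows, each an object of numbers: "jaw": the finger opening in mm, from 0 to 87; "tx", "ty", "tz": the shift along the tool's x, y, z in mm; "spin": the turn about the tool's z in units of 5 degrees (1.0 is 5 degrees). In form: [{"jaw": .., "tx": .., "ty": .., "tz": .., "spin": ..}, ...]. A call has 1 to 10 rows; each row shifts and turns the commanded pose from where the row before left it, along the tool's axes as they then stand; what a row does not reach is not made up. A row lasts 1/12 s, in which the tool goes at most 41.7 mm and 7.16 degrees, less where a joint would pass 70% of its speed; a pose out of reach is approached as far as the arm can. A call is refused whole if a number of a shift passes 41.7 or a number of a turn 1, either way. A call with a gripper value outside its range is refused whole. The fingers move at their own pace and stop on an object; "grip_force" is the grip in N (left out, the last holds). Time passes only in rows, so rows that do not move let the fingers close. It gives the time, the measured TCP pose, the force, the opening and the grip force at its end, in the units of the state.
- ctrl.read_state(): the state, without advancing time (a new reading comes with each control period).
- grab_frame(name): name is "side" or "top"; returns a dict with "image" (400x640x3 uint8, blue, green, red), "K" (3x3 intrinsics, pixels), "dist_coeffs" ([k1, k2, p1, p2, k3] as OpenCV has them; the pictures are not rectified), "R" (3x3) and "t" (3): a world point X has camera coordinates R X + t. Camera axes: x right, y down, z forward; pixel columns grow to the right and rows downward; lengths in m; the calibration is good to about 2 mm. A picture is of the moment at which its call begins. There is no depth.
- ctrl.close_job(): hands the job in; it is judged then, once.
Trained networks look in a picture, given as the dict that the camera call returned (one of the last four; its "shot" number tells which), for a name from the list of things; names that differ only in an ending like _2 or _b are one class to them, and where a whole thing is asked for, a point or a joint stands for the part that bears it (a point fixed in the world has none). Each returns a list of dicts, best first, with "confidence" (0 to 1); they miss things now and then, are a little off and sometimes report something else, mostly with a low value. They report only what shows in the picture. A call takes as long as a camera call. They do not tell look-alikes from the thing itself.
- spot_in(picture, name): "point" ([x, y, z] in m, in the coordinates of the camera as it stood for that picture, good to about 4 mm: the middle of the surface that is visible of it).
The state is a dict: "t": time; "joints": joint angles; "qvel": joint speeds; "joint_torque": joint torques, N m; "ee_pos": TCP position; "eef_rot": TCP orientation; "ft_force": force on the tool from outside, world axes, zero at the start; "ft_torque": the same for the moment, N m; "opening": finger opening in m; "grasp_force": force on a finger pad.
Only numpy, scipy, OpenCV 4.12 (cv2) and the standard library are available. Lean on these libraries where they do the work, as an engineer would, in place of code of your own. Each camera call takes 0.05 s, during which the arm holds its last target. There are 200 camera calls.

### The job

Tell the bench camera which sample goes on the mixer next: point at the orange-capped tube in the rack, with the fingertips one to three centimetres above the middle of its cap, and stay there for at least two seconds, then point in the same way at the middle of the vortex mixer's black rubber cup for at least two seconds. Then press the green button on the logging box all the way down to confirm, let it come back up and move clear. Touch neither the tubes, the rack nor the mixer, leave the red button unpressed and disturb nothing else on the bench.

Things in the scene. Friction and masses are not known exactly. Their poses are not given: they have to be found in the camera images.
- tube_orange: The orange-capped 50 ml screw-cap tube standing upright in a well of the rack: clear body 28 mm across, cap 34 mm across and 17 mm tall, 115 mm tall in all. Origin at the centre of its underside, z up to the cap. Loose, 40 to 90 g; must not be touched.
- tube_blue1: The blue-capped 50 ml screw-cap tube standing upright in a well of the rack: clear body 28 mm across, cap 34 mm across and 17 mm tall, 115 mm tall in all. Origin at the centre of its underside, z up to the cap. Loose, 40 to 90 g; must not be touched.
- tube_blue2: The blue-capped 50 ml screw-cap tube standing upright in a well of the rack: clear body 28 mm across, cap 34 mm across and 17 mm tall, 115 mm tall in all. Origin at the centre of its underside, z up to the cap. Loose, 40 to 90 g; must not be touched.
- tube_green: The green-capped 50 ml screw-cap tube standing upright in a well of the rack: clear body 28 mm across, cap 34 mm across and 17 mm tall, 115 mm tall in all. Origin at the centre of its underside, z up to the cap. Loose, 40 to 90 g; must not be touched.
- tube_white: The white-capped 50 ml screw-cap tube standing upright in a well of the rack: clear body 28 mm across, cap 34 mm across and 17 mm tall, 115 mm tall in all. Origin at the centre of its underside, z up to the cap. Loose, 40 to 90 g; must not be touched.
- tube_orange_top (a point): Centre of the top of the orange cap, about 125 mm above the table; z up.
- rack: Grey block rack, 120 (x) by 170 (y) by 55 mm tall, fixed, 2 by 3 wells at 50 mm pitch, five of them filled by the tubes, whose caps stand up to 125 mm above the table. Origin at the centre of its underside, z up.
- mixer: Vortex mixer, white with a grey top, a blue speed knob and a round black rubber cup; 190 (x) by 130 (y) mm, 100 mm tall at the cup, fixed. Origin at the centre of its underside, z up; the cup lies 40 mm towards +x of it. It may stand left or right of the logging box, the rack on the other side.
- mixer_cup (a point): Centre of the top of the mixer's black rubber cup (54 mm across), 100 mm above the table; z up.
- logger: Sample-logging box, grey, 110 (x) by 150 (y) by 40 mm tall, fixed, with a small screen along its far side and two round push buttons on top, 76 mm apart, one green and one red; which is left varies. Origin at the centre of its underside, z up.
- ok_button_top (a point): Centre of the top of the green button's cap (28 mm across), which points up; it moves with the cap.
- ok_button (a joint): Travel of the green button, m: 0 out, 0.006 fully down. Springs back; fully down takes about 5 N.
- no_button (a joint): Travel of the red button, m: 0 out, 0.006 fully down. Must not be pressed.
- beaker: Empty glass beaker, 70 mm across, 90 mm tall, loose, behind the work. Origin at the centre of its underside.
- reagent: Amber reagent bottle, 64 mm across, 150 mm tall, loose, behind the work. Origin at the centre of its underside.
- tipbox: Box of pipette tips, grey with a clear lid, 87 by 122 by 68 mm tall, loose, behind the work. Origin at the centre of its underside.
- penpot: Wooden pot with pens, 68 mm across, about 150 mm tall with the pens, loose, behind the work. Origin at the centre of its underside.
Not all that is in view belongs to the job. What is shaped like the mixer but purple is not meant.

How it is judged:
By the outcome, as a careful person would: the job done as asked, in the order asked, and still so for the second after the job is handed in, with the robot touching nothing.
It also fails if it takes over 59 s, if anything falls off the work surface, if the arm or the gripper's body presses on something with over 40 N, if the wrist force passes 120 N, or if a joint passes its speed limit or range.

## Working session

There is one attempt and no reset: what is moved stays moved. The work goes in short steps, Python scripts to look and compute and a tool call to move; the robot and the scene stay as the last step left them, time stands still between calls to the robot, and variables do not carry over. Pictures are saved under pics/ and viewed, at most 10 in all, crops included, and the job is handed in when it is done.

Besides the shell and the picture viewer there is one more tool, called after "Call:" as name(argument=value, ...), one argument or row to a line, values as JSON. carry_out: Moves the arm, as the interface text tells. Its arguments: {"type":"object","properties":{"moves":{"type":"array","items":{"type":"object","properties":{"jaw":{"type":"number"},"tx":{"type":"number"},"ty":{"type":"number"},"tz":{"type":"number"},"spin":{"type":"number"}}}},"grip_force":{"type":"number"}},"required":["moves"]}

```bash
mkdir -p pics; cat > h.py <<'E'
import numpy as np, cv2
from station import ctrl, grab_frame, spot_in
def w(f,p): return f["R"].T@(np.array(p)-f["t"])
def plane(f,uv,z):
    K=np.array(f["K"]);d=np.array(f["dist_coeffs"])
    n=cv2.undistortPoints(np.array([[uv]],float),K,d)[0,0]
    r=f["R"].T@np.array([n[0],n[1],1]);c=-f["R"].T@np.array(f["t"])
    return c+r*(z-c[2])/r[2]
def proj(f,X):
    return cv2.projectPoints(np.array([X],float),cv2.Rodrigues(np.array(f["R"]))[0],np.array(f["t"],float),np.array(f["K"]),np.array(f["dist_coeffs"]))[0].ravel()
E
python3 - <<'E'
from h import *
for c in("top","side"):
    f=grab_frame(c);cv2.imwrite(f"pics/{c}1.png",f["image"])
    for n in("tube_orange","tube_orange_top","mixer","mixer_cup","ok_button_top","logger","rack"):
        try:
            for r in spot_in(f,n)[:3]:
                X=w(f,r["point"]);print(c,n,X.round(3),round(r["confidence"],2),proj(f,X).round())
        except Exception as e: print(c,n,e)
s=ctrl.read_state();print({k:np.round(s[k],3) for k in("t","ee_pos","eef_rot","ft_force","opening")})
R=cv2.Rodrigues(np.array(s["eef_rot"]))[0];print(R.round(3))
E
```

```text
top tube_orange [ 0.557 -0.301  0.123] 0.7 [447. 175.]
top tube_orange [ 0.51  -0.304  0.124] 0.43 [450. 196.]
top tube_orange_top [ 0.555 -0.296  0.124] 0.83 [445. 176.]
top mixer [0.231 0.301 0.071] 0.76 [182. 320.]
top mixer [ 0.294 -0.226  0.07 ] 0.72 [411. 292.]
top mixer [0.488 0.28  0.071] 0.62 [193. 209.]
top mixer_cup [0.232 0.296 0.062] 0.82 [185. 319.]
top mixer_cup [0.491 0.283 0.069] 0.81 [192. 208.]
top mixer_cup [ 0.302 -0.221  0.07 ] 0.57 [409. 289.]
top ok_button_top [0.468 0.032 0.065] 0.64 [299. 217.]
top logger [0.498 0.    0.041] 0.61 [312. 205.]
top rack [ 0.536 -0.276  0.053] 0.56 [428. 188.]
side tube_orange [ 0.552 -0.318  0.12 ] 0.84 [418. 266.]
side tube_orange [ 0.563 -0.363  0.126] 0.28 [435. 276.]
side tube_orange [ 0.725 -0.134  0.086] 0.16 [417. 194.]
side tube_orange_top [ 0.552 -0.311  0.125] 0.87 [416. 263.]
side tube_orange_top [0.481 0.266 0.057] 0.16 [263. 153.]
side mixer [ 0.281 -0.249  0.059] 0.91 [302. 319.]
side mixer [0.223 0.282 0.057] 0.82 [181. 186.]
side mixer [0.48  0.264 0.059] 0.61 [263. 153.]
side mixer_cup [0.221 0.276 0.061] 0.88 [181. 187.]
side mixer_cup [ 0.282 -0.252  0.061] 0.83 [304. 319.]
side mixer_cup [0.483 0.265 0.062] 0.69 [263. 151.]
side ok_button_top [0.469 0.03  0.062] 0.4 [303. 203.]
side logger [ 0.489 -0.025  0.037] 0.94 [321. 219.]
side rack [ 0.497 -0.329  0.055] 0.98 [399. 296.]
{'t': np.float64(0.8), 'ee_pos': array([0.227, 0.609, 0.223]), 'eef_rot': array([0.557, 3.092, 0.   ]), 'ft_force': array([-0.7  ,  0.419, -0.634]), 'opening': np.float64(0.087)}
[[-0.937  0.349  0.   ]
 [ 0.349  0.937  0.   ]
 [-0.     0.    -1.   ]]
```

View pics/top1.png

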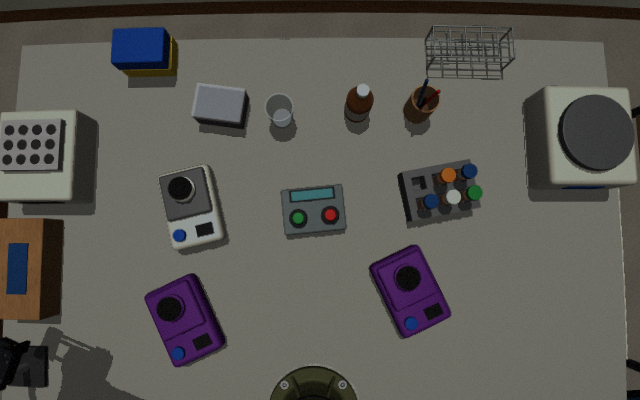

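View pics/side1.png

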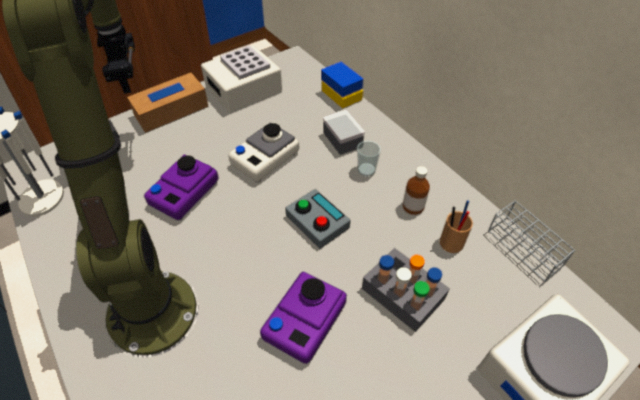

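The top view shows the white mixer with its cup at about (181,188), the orange cap at (448,175), the green button at (298,218) and the red one at (330,214). The purple look-alikes are at (185,320) and (410,290). The side view agrees. Next I'll refine these by colour at the known heights.

```bash
cat > m.py <<'E'
from h import *
def blob(f,guess,kind,r=22):
    im=f["image"];hsv=cv2.cvtColor(im,cv2.COLOR_BGR2HSV)
    m={"orange":cv2.inRange(hsv,(8,150,120),(20,255,255)),"green":cv2.inRange(hsv,(45,100,60),(85,255,255)),"red":cv2.inRange(hsv,(0,180,120),(5,255,255))|cv2.inRange(hsv,(172,180,120),(180,255,255)),"black":cv2.inRange(hsv,(0,0,0),(180,255,48))}[kind]
    k=np.zeros_like(m);cv2.circle(k,tuple(int(v) for v in guess),r,255,-1)
    n,l,s,c=cv2.connectedComponentsWithStats(m&k)
    i=1+np.argmax(s[1:,4]);return c[i],s[i]
G={"top":dict(orange=(448,175),green=(298,218),red=(330,214),black=(181,188)),"side":dict(orange=(417,262),green=(303,204),red=(321,222),black=(271,130))}
Z=dict(orange=.123,green=.049,red=.049,black=.098)
if __name__=="__main__":
  fs={c:grab_frame(c) for c in G}
  for k in Z:
    P=[]
    for c,f in fs.items():
        uv,s=blob(f,G[c][k],k);P.append((f,uv));print(k,c,uv.round(1),s,plane(f,uv,Z[k]).round(4))
    # two-ray triangulation
    A=[];b=[]
    for f,uv in P:
        p=plane(f,uv,0);c=-f["R"].T@np.array(f["t"]);d=(p-c)/np.linalg.norm(p-c);M=np.eye(3)-np.outer(d,d);A.append(M);b.append(M@c)
    print("  tri",np.linalg.solve(sum(A),sum(b)).round(4))
E
python3 m.py
```

```text
orange top [448.4 174.3] [442 168  14  14 155] [ 0.5582 -0.3035  0.123 ]
orange side [416.4 262. ] [410 255  15  16 181] [ 0.5561 -0.3088  0.123 ]
  tri [ 0.5596 -0.3061  0.1162]
green top [297.7 217.4] [292 212  12  12 100] [0.4679 0.0352 0.049 ]
green side [302.9 203.6] [298 200  11   9  77] [0.4728 0.0376 0.049 ]
  tri [0.4689 0.0341 0.055 ]
red top [329.7 214.3] [325 210  10  10  82] [ 0.4749 -0.0409  0.049 ]
red side [321.2 220.4] [316 217  11   8  72] [ 0.4804 -0.0382  0.049 ]
  tri [ 0.476  -0.0415  0.0555]
black top [179.3 187.9] [168 176  24  24 438] [0.5341 0.3039 0.098 ]
black side [271.5 129.7] [264 124  16  13 150] [0.534  0.2978 0.098 ]
  tri [0.5362 0.3053 0.0917]
```

Call:
carry_out(
  moves=[
    {"jaw": 0, "tx": -36, "ty": -19},
    {"jaw": 0, "tx": -36, "ty": -19},
    {"jaw": 0, "tx": -36, "ty": -19},
    {"jaw": 0, "tx": -36, "ty": -19},
    {"jaw": 0, "tx": -36, "ty": -19},
    {"jaw": 0, "tx": -36, "ty": -19},
    {"jaw": 0, "tx": -36, "ty": -19},
    {"jaw": 0, "tx": -36, "ty": -19},
    {"jaw": 0, "tx": -36, "ty": -19},
    {"jaw": 0, "tx": -36, "ty": -19},
  ],
)

```text
validation failed for argument at $.mo...
```

Call:
carry_out(
  moves=[
    {"jaw": 0, "tx": -36, "ty": -19, "tz": 0, "spin": 0},
    {"jaw": 0, "tx": -36, "ty": -19, "tz": 0, "spin": 0},
    {"jaw": 0, "tx": -36, "ty": -19, "tz": 0, "spin": 0},
    {"jaw": 0, "tx": -36, "ty": -19, "tz": 0, "spin": 0},
    {"jaw": 0, "tx": -36, "ty": -19, "tz": 0, "spin": 0},
    {"jaw": 0, "tx": -36, "ty": -19, "tz": 0, "spin": 0},
    {"jaw": 0, "tx": -36, "ty": -19, "tz": 0, "spin": 0},
    {"jaw": 0, "tx": -36, "ty": -19, "tz": 0, "spin": 0},
    {"jaw": 0, "tx": -36, "ty": -19, "tz": 0, "spin": 0},
    {"jaw": 0, "tx": -36, "ty": -19, "tz": 0, "spin": 0},
  ],
)

```text
t: 1.73
ee_pos: [0.4991, 0.3037, 0.223]
eef_rot: [0.557, 3.091, 0.001]
ft_force: [1.0, 0.5, 0.7]
opening: 0.0279
grasp_force: 0.0
```

Call:
carry_out(
  moves=[
    {"jaw": 0, "tx": -17, "ty": -35, "tz": 0, "spin": 0},
    {"jaw": 0, "tx": -17, "ty": -35, "tz": 0, "spin": 0},
    {"jaw": 0, "tx": -17, "ty": -35, "tz": 0, "spin": 0},
    {"jaw": 0, "tx": -17, "ty": -35, "tz": 0, "spin": 0},
    {"jaw": 0, "tx": -17, "ty": -35, "tz": 0, "spin": 0},
    {"jaw": 0, "tx": -17, "ty": -35, "tz": 0, "spin": 0},
    {"jaw": 0, "tx": -17, "ty": -35, "tz": 0, "spin": 0},
    {"jaw": 0, "tx": -17, "ty": -35, "tz": 0, "spin": 0},
    {"jaw": 0, "tx": -17, "ty": -35, "tz": 0, "spin": 0},
    {"jaw": 0, "tx": -17, "ty": -35, "tz": 0, "spin": 0},
  ],
)

```text
t: 2.57
ee_pos: [0.535, -0.0838, 0.223]
eef_rot: [0.557, 3.091, 0.001]
ft_force: [1.5, 0.2, 0.4]
opening: 0.0006
grasp_force: 0.0
```

Call:
carry_out(
  moves=[
    {"jaw": 0, "tx": -16, "ty": -33, "tz": 0, "spin": 0},
    {"jaw": 0, "tx": -16, "ty": -33, "tz": 0, "spin": 0},
    {"jaw": 0, "tx": -16, "ty": -33, "tz": 0, "spin": 0},
    {"jaw": 0, "tx": -16, "ty": -33, "tz": 0, "spin": 0},
    {"jaw": 0, "tx": -16, "ty": -33, "tz": 0, "spin": 0},
    {"jaw": 0, "tx": -16, "ty": -31, "tz": 0, "spin": 0},
    {"jaw": 0, "tx": -2, "ty": -3, "tz": 15, "spin": 0},
    {"jaw": 0, "tx": 0, "ty": 0, "tz": 20, "spin": 0},
    {"jaw": 0, "tx": 0, "ty": 0, "tz": 15, "spin": 0},
    {"jaw": 0, "tx": 0, "ty": 0, "tz": 6, "spin": 0},
  ],
)

```text
t: 3.4
ee_pos: [0.5562, -0.3022, 0.164]
eef_rot: [-0.558, -3.088, -0.001]
ft_force: [-0.7, 0.1, 0.2]
opening: 0.0002
grasp_force: 0.0
```

```bash
python3 - <<'E'
from h import *
s=ctrl.read_state();p=np.array(s["ee_pos"]);print(s["t"],p)
o=[]
for c in("top","side"):
    f=grab_frame(c);im=f["image"]
    u=proj(f,p).astype(int);print(c,u)
    x,y=np.clip(u[0]-50,0,540),np.clip(u[1]-50,0,300)
    o.append(cv2.resize(im[y:y+100,x:x+100],(400,400),interpolation=cv2.INTER_CUBIC));cv2.drawMarker(o[-1],(int((u[0]-x)*4),int((u[1]-y)*4)),(255,0,255),1,12)
cv2.imwrite("pics/a.png",np.hstack(o))
E
```

```text
3.4 [ 0.55623115 -0.30220062  0.16399095]
top [454 172]
side [417 249]
```

View pics/a.png

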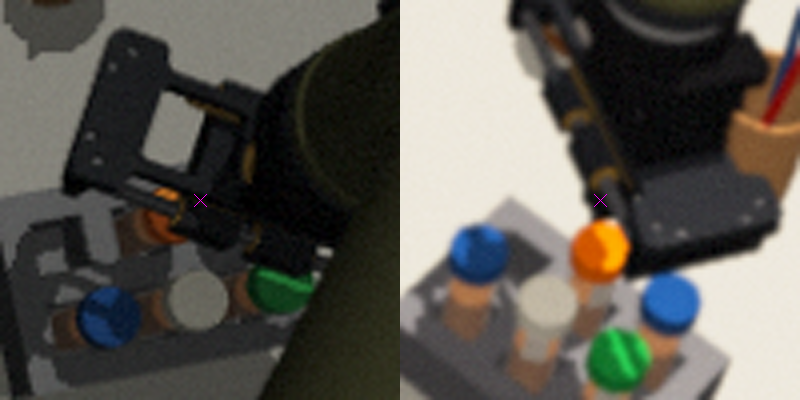

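The crops show the closed fingertips right over the orange cap, which sits at (165,210) in the top crop and (600,250) in the side crop. The gripper body is well above the other caps. I'll lower 20 mm and hold.

Call:
carry_out(
  moves=[
    {"jaw": 0, "tx": -3, "ty": -2, "tz": 5, "spin": 0},
    {"jaw": 0, "tx": 0, "ty": 0, "tz": 8, "spin": 0},
    {"jaw": 0, "tx": 0, "ty": 0, "tz": 6, "spin": 0},
    {"jaw": 0, "tx": 0, "ty": 0, "tz": 0, "spin": 0},
    {"jaw": 0, "tx": 0, "ty": 0, "tz": 0, "spin": 0},
    {"jaw": 0, "tx": 0, "ty": 0, "tz": 0, "spin": 0},
    {"jaw": 0, "tx": 0, "ty": 0, "tz": 0, "spin": 0},
    {"jaw": 0, "tx": 0, "ty": 0, "tz": 0, "spin": 0},
    {"jaw": 0, "tx": 0, "ty": 0, "tz": 0, "spin": 0},
    {"jaw": 0, "tx": 0, "ty": 0, "tz": 0, "spin": 0},
  ],
)

```text
t: 4.33
ee_pos: [0.5596, -0.3057, 0.1478]
eef_rot: [0.557, 3.091, 0.0]
ft_force: [-0.4, 0.3, -0.3]
opening: 0.0004
grasp_force: 0.0
```

Call:
carry_out(
  moves=[
    {"jaw": 0, "tx": 0, "ty": 0, "tz": 0, "spin": 0},
    {"jaw": 0, "tx": 0, "ty": 0, "tz": 0, "spin": 0},
    {"jaw": 0, "tx": 0, "ty": 0, "tz": 0, "spin": 0},
    {"jaw": 0, "tx": 0, "ty": 0, "tz": 0, "spin": 0},
    {"jaw": 0, "tx": 0, "ty": 0, "tz": 0, "spin": 0},
    {"jaw": 0, "tx": 0, "ty": 0, "tz": 0, "spin": 0},
    {"jaw": 0, "tx": 0, "ty": 0, "tz": 0, "spin": 0},
    {"jaw": 0, "tx": 0, "ty": 0, "tz": 0, "spin": 0},
    {"jaw": 0, "tx": 0, "ty": 0, "tz": 0, "spin": 0},
    {"jaw": 0, "tx": 0, "ty": 0, "tz": 0, "spin": 0},
  ],
)

```text
t: 5.17
ee_pos: [0.5595, -0.3056, 0.1476]
eef_rot: [0.557, 3.092, 0.0]
ft_force: [0.8, 0.5, 0.3]
opening: 0.0007
grasp_force: 0.0
```

```bash
python3 - <<'E'
from h import *
s=ctrl.read_state();p=np.array(s["ee_pos"]);print(s["t"],p)
f=grab_frame("side");u=proj(f,p).astype(int);print(u, proj(f,[.558,-.305,.125]))
x,y=u-50
cv2.imwrite("pics/b.png",cv2.resize(f["image"][y:y+100,x:x+100],(500,500),interpolation=cv2.INTER_CUBIC))
E
```

```text
5.1667 [ 0.55953784 -0.3056425   0.14755829]
[418 254] [416.09223102 259.96598053]
```

View pics/b.png

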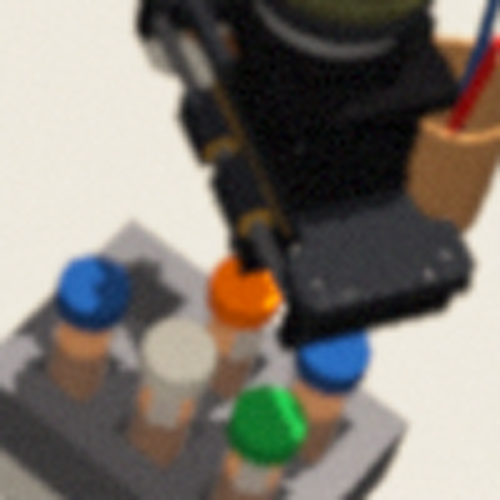

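The fingertips are centred over the orange cap at (240,290), about 22 mm above it. I'll lower 3 mm and hold for the rest of the dwell.

Call:
carry_out(
  moves=[
    {"jaw": 0, "tx": 0, "ty": 0, "tz": 3, "spin": 0},
    {"jaw": 0, "tx": 0, "ty": 0, "tz": 0, "spin": 0},
    {"jaw": 0, "tx": 0, "ty": 0, "tz": 0, "spin": 0},
    {"jaw": 0, "tx": 0, "ty": 0, "tz": 0, "spin": 0},
    {"jaw": 0, "tx": 0, "ty": 0, "tz": 0, "spin": 0},
    {"jaw": 0, "tx": 0, "ty": 0, "tz": 0, "spin": 0},
    {"jaw": 0, "tx": 0, "ty": 0, "tz": 0, "spin": 0},
    {"jaw": 0, "tx": 0, "ty": 0, "tz": 0, "spin": 0},
    {"jaw": 0, "tx": 0, "ty": 0, "tz": 0, "spin": 0},
    {"jaw": 0, "tx": 0, "ty": 0, "tz": 0, "spin": 0},
  ],
)

```text
t: 6.05
ee_pos: [0.5595, -0.3057, 0.1446]
eef_rot: [0.557, 3.092, 0.0]
ft_force: [0.0, -0.4, 0.5]
opening: 0.0004
grasp_force: 0.0
```

Call:
carry_out(
  moves=[
    {"jaw": 0, "tx": 0, "ty": 0, "tz": 0, "spin": 0},
    {"jaw": 0, "tx": 0, "ty": 0, "tz": 0, "spin": 0},
    {"jaw": 0, "tx": 0, "ty": 0, "tz": 0, "spin": 0},
    {"jaw": 0, "tx": 0, "ty": 0, "tz": 0, "spin": 0},
    {"jaw": 0, "tx": 0, "ty": 0, "tz": 0, "spin": 0},
    {"jaw": 0, "tx": 0, "ty": 0, "tz": 0, "spin": 0},
    {"jaw": 0, "tx": 0, "ty": 0, "tz": 0, "spin": 0},
    {"jaw": 0, "tx": 0, "ty": 0, "tz": 0, "spin": 0},
    {"jaw": 0, "tx": 0, "ty": 0, "tz": 0, "spin": 0},
    {"jaw": 0, "tx": 0, "ty": 0, "tz": 0, "spin": 0},
  ],
)

```text
t: 6.88
ee_pos: [0.5595, -0.3056, 0.1446]
eef_rot: [0.557, 3.092, 0.0]
ft_force: [0.2, 0.1, -0.7]
opening: -0.0
grasp_force: 0.0
```

Call:
carry_out(
  moves=[
    {"jaw": 0, "tx": 0, "ty": 0, "tz": 0, "spin": 0},
    {"jaw": 0, "tx": 0, "ty": 0, "tz": 0, "spin": 0},
    {"jaw": 0, "tx": 0, "ty": 0, "tz": 0, "spin": 0},
    {"jaw": 0, "tx": 0, "ty": 0, "tz": 0, "spin": 0},
    {"jaw": 0, "tx": 0, "ty": 0, "tz": 0, "spin": 0},
    {"jaw": 0, "tx": 0, "ty": 0, "tz": 0, "spin": 0},
    {"jaw": 0, "tx": 0, "ty": 0, "tz": 0, "spin": 0},
    {"jaw": 0, "tx": 0, "ty": 0, "tz": 0, "spin": 0},
    {"jaw": 0, "tx": 0, "ty": 0, "tz": 0, "spin": 0},
    {"jaw": 0, "tx": 0, "ty": 0, "tz": 0, "spin": 0},
  ],
)

```text
t: 7.72
ee_pos: [0.5596, -0.3056, 0.1446]
eef_rot: [0.557, 3.092, 0.0]
ft_force: [-0.5, -0.1, -0.3]
opening: 0.0006
grasp_force: 0.0
```

Call:
carry_out(
  moves=[
    {"jaw": 0, "tx": 0, "ty": 0, "tz": -20, "spin": 0},
    {"jaw": 0, "tx": 0, "ty": 0, "tz": -30, "spin": 0},
    {"jaw": 0, "tx": 0, "ty": 0, "tz": -30, "spin": 0},
    {"jaw": 0, "tx": 14, "ty": 34, "tz": 0, "spin": 0},
    {"jaw": 0, "tx": 14, "ty": 34, "tz": 0, "spin": 0},
    {"jaw": 0, "tx": 14, "ty": 34, "tz": 0, "spin": 0},
    {"jaw": 0, "tx": 14, "ty": 34, "tz": 0, "spin": 0},
    {"jaw": 0, "tx": 14, "ty": 34, "tz": 0, "spin": 0},
    {"jaw": 0, "tx": 14, "ty": 34, "tz": 0, "spin": 0},
    {"jaw": 0, "tx": 14, "ty": 34, "tz": 0, "spin": 0},
  ],
)

```text
t: 8.55
ee_pos: [0.5505, -0.0467, 0.2249]
eef_rot: [0.558, 3.091, 0.001]
ft_force: [0.0, -1.1, -0.2]
opening: 0.0004
grasp_force: 0.0
```

Call:
carry_out(
  moves=[
    {"jaw": 0, "tx": 14, "ty": 34, "tz": 0, "spin": 0},
    {"jaw": 0, "tx": 14, "ty": 34, "tz": 0, "spin": 0},
    {"jaw": 0, "tx": 14, "ty": 34, "tz": 0, "spin": 0},
    {"jaw": 0, "tx": 14, "ty": 34, "tz": 0, "spin": 0},
    {"jaw": 0, "tx": 14, "ty": 34, "tz": 0, "spin": 0},
    {"jaw": 0, "tx": 14, "ty": 34, "tz": 0, "spin": 0},
    {"jaw": 0, "tx": 14, "ty": 34, "tz": 0, "spin": 0},
    {"jaw": 0, "tx": 14, "ty": 34, "tz": 0, "spin": 0},
    {"jaw": 0, "tx": 14, "ty": 34, "tz": 0, "spin": 0},
    {"jaw": 0, "tx": 10, "ty": 14, "tz": 0, "spin": 0},
  ],
)

```text
t: 9.38
ee_pos: [0.5336, 0.3051, 0.2241]
eef_rot: [-0.548, -3.092, -0.004]
ft_force: [-1.0, 0.6, 0.0]
opening: 0.0009
grasp_force: 0.0
```

Call:
carry_out(
  moves=[
    {"jaw": 0, "tx": 0, "ty": 0, "tz": 20, "spin": 0},
    {"jaw": 0, "tx": 0, "ty": 0, "tz": 30, "spin": 0},
    {"jaw": 0, "tx": 0, "ty": 0, "tz": 20, "spin": 0},
    {"jaw": 0, "tx": 0, "ty": 0, "tz": 10, "spin": 0},
    {"jaw": 0, "tx": 0, "ty": 0, "tz": 0, "spin": 0},
  ],
)

```text
t: 9.8
ee_pos: [0.5336, 0.2979, 0.1418]
eef_rot: [-0.557, -3.088, 0.006]
ft_force: [-0.4, 0.4, 0.6]
opening: 0.0005
grasp_force: 0.0
```

```bash
python3 - <<'E'
from h import *
s=ctrl.read_state();p=np.array(s["ee_pos"]);print(s["t"],p)
o=[]
for c in("top","side"):
    f=grab_frame(c);u=proj(f,p).astype(int);print(c,u)
    x,y=u-40
    o.append(cv2.resize(f["image"][y:y+80,x:x+80],(400,400),interpolation=cv2.INTER_CUBIC))
cv2.imwrite("pics/c.png",np.hstack(o))
E
```

```text
9.8 [0.53363693 0.29792772 0.14183071]
top [175 185]
side [270 118]
```

View pics/c.png

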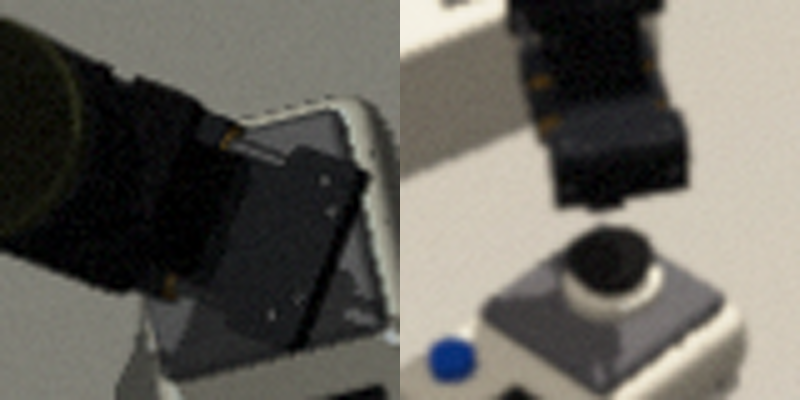

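The side crop shows the fingertips at (605,205) over the cup at (612,258). I'll shift 5 mm, lower 21 mm and hold.

Call:
carry_out(
  moves=[
    {"jaw": 0, "tx": 0, "ty": 5, "tz": 6, "spin": 0},
    {"jaw": 0, "tx": 0, "ty": 0, "tz": 8, "spin": 0},
    {"jaw": 0, "tx": 0, "ty": 0, "tz": 7, "spin": 0},
    {"jaw": 0, "tx": 0, "ty": 0, "tz": 0, "spin": 0},
    {"jaw": 0, "tx": 0, "ty": 0, "tz": 0, "spin": 0},
    {"jaw": 0, "tx": 0, "ty": 0, "tz": 0, "spin": 0},
    {"jaw": 0, "tx": 0, "ty": 0, "tz": 0, "spin": 0},
    {"jaw": 0, "tx": 0, "ty": 0, "tz": 0, "spin": 0},
    {"jaw": 0, "tx": 0, "ty": 0, "tz": 0, "spin": 0},
    {"jaw": 0, "tx": 0, "ty": 0, "tz": 0, "spin": 0},
  ],
)

```text
t: 10.73
ee_pos: [0.537, 0.3037, 0.1238]
eef_rot: [0.557, 3.091, 0.001]
ft_force: [0.3, 0.6, -0.9]
opening: 0.0004
grasp_force: 0.0
```

Call:
carry_out(
  moves=[
    {"jaw": 0, "tx": 0, "ty": 0, "tz": 0, "spin": 0},
    {"jaw": 0, "tx": 0, "ty": 0, "tz": 0, "spin": 0},
    {"jaw": 0, "tx": 0, "ty": 0, "tz": 0, "spin": 0},
    {"jaw": 0, "tx": 0, "ty": 0, "tz": 0, "spin": 0},
    {"jaw": 0, "tx": 0, "ty": 0, "tz": 0, "spin": 0},
    {"jaw": 0, "tx": 0, "ty": 0, "tz": 0, "spin": 0},
    {"jaw": 0, "tx": 0, "ty": 0, "tz": 0, "spin": 0},
    {"jaw": 0, "tx": 0, "ty": 0, "tz": 0, "spin": 0},
    {"jaw": 0, "tx": 0, "ty": 0, "tz": 0, "spin": 0},
    {"jaw": 0, "tx": 0, "ty": 0, "tz": 0, "spin": 0},
  ],
)

```text
t: 11.57
ee_pos: [0.5369, 0.3036, 0.1236]
eef_rot: [0.558, 3.092, 0.0]
ft_force: [0.3, -0.4, -0.7]
opening: 0.0001
grasp_force: 0.0
```

Call:
carry_out(
  moves=[
    {"jaw": 0, "tx": 0, "ty": 0, "tz": 4, "spin": 0},
    {"jaw": 0, "tx": 0, "ty": 0, "tz": 0, "spin": 0},
    {"jaw": 0, "tx": 0, "ty": 0, "tz": 0, "spin": 0},
    {"jaw": 0, "tx": 0, "ty": 0, "tz": 0, "spin": 0},
    {"jaw": 0, "tx": 0, "ty": 0, "tz": 0, "spin": 0},
    {"jaw": 0, "tx": 0, "ty": 0, "tz": 0, "spin": 0},
    {"jaw": 0, "tx": 0, "ty": 0, "tz": 0, "spin": 0},
    {"jaw": 0, "tx": 0, "ty": 0, "tz": 0, "spin": 0},
    {"jaw": 0, "tx": 0, "ty": 0, "tz": 0, "spin": 0},
    {"jaw": 0, "tx": 0, "ty": 0, "tz": 0, "spin": 0},
  ],
)

```text
t: 12.4
ee_pos: [0.5369, 0.3036, 0.1196]
eef_rot: [0.557, 3.092, 0.0]
ft_force: [0.7, -0.8, 0.5]
opening: 0.0004
grasp_force: 0.0
```

Call:
carry_out(
  moves=[
    {"jaw": 0, "tx": 0, "ty": 0, "tz": 0, "spin": 0},
    {"jaw": 0, "tx": 0, "ty": 0, "tz": 0, "spin": 0},
    {"jaw": 0, "tx": 0, "ty": 0, "tz": 0, "spin": 0},
    {"jaw": 0, "tx": 0, "ty": 0, "tz": 0, "spin": 0},
    {"jaw": 0, "tx": 0, "ty": 0, "tz": 0, "spin": 0},
    {"jaw": 0, "tx": 0, "ty": 0, "tz": 0, "spin": 0},
    {"jaw": 0, "tx": 0, "ty": 0, "tz": 0, "spin": 0},
    {"jaw": 0, "tx": 0, "ty": 0, "tz": 0, "spin": 0},
    {"jaw": 0, "tx": 0, "ty": 0, "tz": 0, "spin": 0},
    {"jaw": 0, "tx": 0, "ty": 0, "tz": 0, "spin": 0},
  ],
)

```text
t: 13.23
ee_pos: [0.5369, 0.3036, 0.1196]
eef_rot: [0.558, 3.092, 0.0]
ft_force: [-0.5, -0.0, -0.7]
opening: 0.0005
grasp_force: 0.0
```

Call:
carry_out(
  moves=[
    {"jaw": 0, "tx": 0, "ty": 0, "tz": 0, "spin": 0},
    {"jaw": 0, "tx": 0, "ty": 0, "tz": 0, "spin": 0},
    {"jaw": 0, "tx": 0, "ty": 0, "tz": 0, "spin": 0},
    {"jaw": 0, "tx": 0, "ty": 0, "tz": 0, "spin": 0},
    {"jaw": 0, "tx": 0, "ty": 0, "tz": 0, "spin": 0},
    {"jaw": 0, "tx": 0, "ty": 0, "tz": 0, "spin": 0},
    {"jaw": 0, "tx": 0, "ty": 0, "tz": 0, "spin": 0},
    {"jaw": 0, "tx": 0, "ty": 0, "tz": 0, "spin": 0},
    {"jaw": 0, "tx": 0, "ty": 0, "tz": 0, "spin": 0},
    {"jaw": 0, "tx": 0, "ty": 0, "tz": 0, "spin": 0},
  ],
)

```text
t: 14.07
ee_pos: [0.5369, 0.3036, 0.1196]
eef_rot: [0.558, 3.092, 0.0]
ft_force: [-0.5, 0.6, 0.0]
opening: 0.0005
grasp_force: 0.0
```

Call:
carry_out(
  moves=[
    {"jaw": 0, "tx": 0, "ty": 0, "tz": -30, "spin": 0},
    {"jaw": 0, "tx": 0, "ty": 0, "tz": -30, "spin": 0},
    {"jaw": 0, "tx": -4, "ty": -35, "tz": 0, "spin": 0},
    {"jaw": 0, "tx": -4, "ty": -35, "tz": 0, "spin": 0},
    {"jaw": 0, "tx": -4, "ty": -35, "tz": 0, "spin": 0},
    {"jaw": 0, "tx": -4, "ty": -35, "tz": 0, "spin": 0},
    {"jaw": 0, "tx": -4, "ty": -35, "tz": 0, "spin": 0},
    {"jaw": 0, "tx": -4, "ty": -35, "tz": 0, "spin": 0},
    {"jaw": 0, "tx": -4, "ty": -35, "tz": 0, "spin": 0},
    {"jaw": 0, "tx": -2, "ty": -31, "tz": 0, "spin": 0},
  ],
)

```text
t: 14.9
ee_pos: [0.468, 0.0321, 0.1797]
eef_rot: [0.559, 3.091, 0.0]
ft_force: [0.5, -0.2, 0.4]
opening: 0.0004
grasp_force: 0.0
```

Call:
carry_out(
  moves=[
    {"jaw": 0, "tx": 0, "ty": 0, "tz": 30, "spin": 0},
    {"jaw": 0, "tx": 0, "ty": 0, "tz": 30, "spin": 0},
    {"jaw": 0, "tx": 0, "ty": 0, "tz": 25, "spin": 0},
    {"jaw": 0, "tx": 0, "ty": 0, "tz": 10, "spin": 0},
    {"jaw": 0, "tx": 0, "ty": 0, "tz": 0, "spin": 0},
    {"jaw": 0, "tx": 0, "ty": 0, "tz": 0, "spin": 0},
  ],
)

```text
t: 15.4
ee_pos: [0.4689, 0.0346, 0.085]
eef_rot: [0.557, 3.092, -0.0]
ft_force: [0.8, 1.6, 0.6]
opening: 0.0002
grasp_force: 0.0
```

```bash
python3 - <<'E'
from h import *
s=ctrl.read_state();p=np.array(s["ee_pos"]);print(s["t"],p,s["ft_force"])
o=[]
for c in("top","side"):
    f=grab_frame(c);u=proj(f,p).astype(int);print(c,u)
    x,y=u-40
    o.append(cv2.resize(f["image"][y:y+80,x:x+80],(400,400),interpolation=cv2.INTER_CUBIC))
cv2.imwrite("pics/d.png",np.hstack(o))
E
```

```text
15.4 [0.46892066 0.03458771 0.08503587] [0.8190753  1.62859439 0.56934894]
top [297 216]
side [301 196]
```

View pics/d.png

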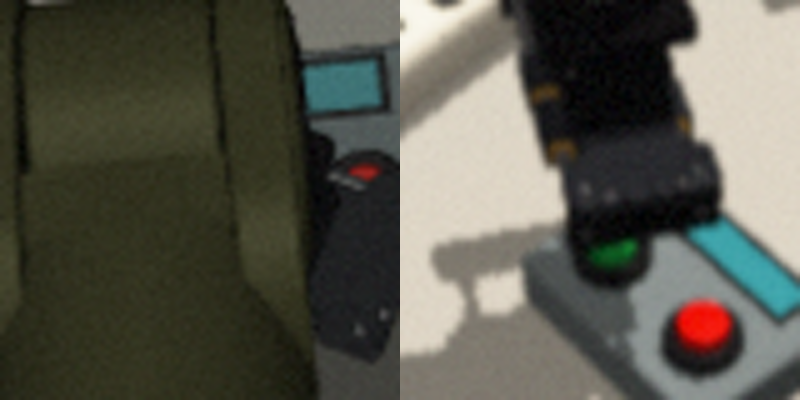

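The side crop shows the fingers over the green button at (612,250), with the red one at (705,325) clear. Next I'll descend and watch the force.

Call:
carry_out(
  moves=[
    {"jaw": 0, "tx": 0, "ty": 0, "tz": 10, "spin": 0},
    {"jaw": 0, "tx": 0, "ty": 0, "tz": 10, "spin": 0},
    {"jaw": 0, "tx": 0, "ty": 0, "tz": 5, "spin": 0},
    {"jaw": 0, "tx": 0, "ty": 0, "tz": 3, "spin": 0},
    {"jaw": 0, "tx": 0, "ty": 0, "tz": 2, "spin": 0},
    {"jaw": 0, "tx": 0, "ty": 0, "tz": 1, "spin": 0},
    {"jaw": 0, "tx": 0, "ty": 0, "tz": 0, "spin": 0},
  ],
)

```text
t: 16.08
ee_pos: [0.469, 0.0348, 0.0561]
eef_rot: [-0.557, -3.091, -0.002]
ft_force: [-8.1, 0.5, 22.7]
opening: 0.0004
grasp_force: 11.6
```

Call:
carry_out(
  moves=[
    {"jaw": 0, "tx": 0, "ty": 0, "tz": 1, "spin": 0},
    {"jaw": 0, "tx": 0, "ty": 0, "tz": 1, "spin": 0},
    {"jaw": 0, "tx": 0, "ty": 0, "tz": 0, "spin": 0},
  ],
)

```text
t: 16.33
ee_pos: [0.469, 0.0348, 0.0558]
eef_rot: [-0.558, -3.09, -0.003]
ft_force: [-13.8, -1.2, 37.6]
opening: 0.0005
grasp_force: 18.8
```

Call:
carry_out(
  moves=[
    {"jaw": 0, "tx": 0, "ty": 0, "tz": -3, "spin": 0},
    {"jaw": 0, "tx": 0, "ty": 0, "tz": 0, "spin": 0},
    {"jaw": 0, "tx": 0, "ty": 0, "tz": 0, "spin": 0},
  ],
)

```text
t: 16.58
ee_pos: [0.469, 0.0348, 0.0562]
eef_rot: [-0.558, -3.092, -0.002]
ft_force: [-4.9, -0.2, 15.4]
opening: 0.0002
grasp_force: 7.6
```

Call:
carry_out(
  moves=[
    {"jaw": 0, "tx": 0, "ty": 0, "tz": -2, "spin": 0},
    {"jaw": 0, "tx": 0, "ty": 0, "tz": 0, "spin": 0},
    {"jaw": 0, "tx": 0, "ty": 0, "tz": 0, "spin": 0},
  ],
)

```text
t: 16.83
ee_pos: [0.4689, 0.0348, 0.0569]
eef_rot: [0.557, 3.091, 0.001]
ft_force: [-0.7, 0.8, 4.2]
opening: 0.0007
grasp_force: 2.2
```

Call:
carry_out(
  moves=[
    {"jaw": 0, "tx": 0, "ty": 0, "tz": -2, "spin": 0},
    {"jaw": 0, "tx": 0, "ty": 0, "tz": 0, "spin": 0},
    {"jaw": 0, "tx": 0, "ty": 0, "tz": 0, "spin": 0},
  ],
)

```text
t: 17.08
ee_pos: [0.4689, 0.0348, 0.0587]
eef_rot: [0.557, 3.091, 0.001]
ft_force: [0.2, 1.4, 2.6]
opening: 0.0004
grasp_force: 1.7
```

Call:
carry_out(
  moves=[
    {"jaw": 0, "tx": 0, "ty": 0, "tz": -2, "spin": 0},
    {"jaw": 0, "tx": 0, "ty": 0, "tz": 0, "spin": 0},
    {"jaw": 0, "tx": 0, "ty": 0, "tz": 0, "spin": 0},
  ],
)

```text
t: 17.33
ee_pos: [0.4689, 0.0347, 0.0606]
eef_rot: [0.557, 3.091, 0.001]
ft_force: [0.5, 2.1, 2.2]
opening: 0.0003
grasp_force: 1.2
```

The force profile is a soft spring down to about 0.0565 m and a hard stop below it, so the button went fully down. Now I'll lift clear.

Call:
carry_out(
  moves=[
    {"jaw": 0, "tx": 0, "ty": 0, "tz": -5, "spin": 0},
    {"jaw": 0, "tx": 0, "ty": 0, "tz": -15, "spin": 0},
    {"jaw": 0, "tx": 0, "ty": 0, "tz": -30, "spin": 0},
    {"jaw": 0, "tx": 0, "ty": 0, "tz": -30, "spin": 0},
    {"jaw": 0, "tx": 0, "ty": 0, "tz": -30, "spin": 0},
    {"jaw": 0, "tx": 0, "ty": 0, "tz": -20, "spin": 0},
    {"jaw": 0, "tx": 0, "ty": 0, "tz": 0, "spin": 0},
    {"jaw": 0, "tx": 0, "ty": 0, "tz": 0, "spin": 0},
    {"jaw": 0, "tx": 0, "ty": 0, "tz": 0, "spin": 0},
  ],
)

```text
t: 18.08
ee_pos: [0.4676, 0.0342, 0.1895]
eef_rot: [-0.557, -3.09, 0.002]
ft_force: [0.4, -0.7, -1.1]
opening: 0.0003
grasp_force: 0.0
```

```bash
python3 - <<'E'
from h import *
f=grab_frame("side");cv2.imwrite("pics/e.png",f["image"])
E
```

```text
(no output)
```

View pics/e.png

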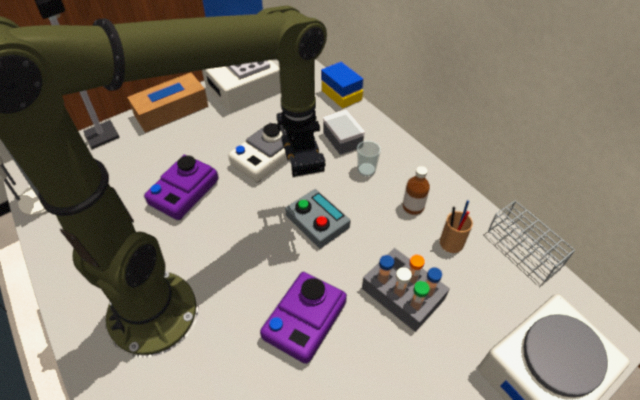

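The arm is clear. The green button at (303,204) is back up, and the tubes and everything else are where they were.

```bash
python3 -c "
from station import ctrl
print(ctrl.close_job())"
```

```text
the job is handed in; nothing more can be done
None
```

The job is done and handed in: I pointed at the orange cap and then the mixer cup for over two seconds each, about 2 cm above. The green button went fully down and came back up, nothing else was touched or moved, and the arm is clear, after about 18 s of the 59 s limit.

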